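# Slide the covered pan to the free place on the bench hot plate

## Task

On the three-place hot plate, slide the low wide pan from the middle ring to the empty ring at the end of the plate, without lifting it off the plate or tipping it. Leave it standing centred in that ring, let go of it, and leave the tall pot undisturbed.

Things in the scene. Friction and masses are not known exactly. Their poses are not given: they have to be found in the camera images.
- pan_knob (a point): The low wide covered pan to slide: steel, 122 mm across, 50 mm high, about 0.5 kg, loose on the middle ring of the hot plate. This point: centre of its fixed upright cylinder knob (black, 24 mm across, 34 mm tall), on the pan's axis, 70 mm above the plate's top. z up. A stick handle at 36 mm height runs along -x, roughly to the robot, ending 172 mm from the axis. The cover does not come off.
- free_mark (a point): Centre of the empty white painted ring (142 mm across, flat) where the pan must go: at the left or right end of the hot plate, 165 mm from the middle ring, nothing between. It lies on the plate's black level top, 30 mm above the table. The plate is fixed, 230 x 520 mm, with three rings in a row along its long side; z up, y along the row.
- tallpot_knob (a point): The tall narrow covered pot to leave alone: steel like the pan, 90 mm across, 100 mm high, loose, on the ring at the plate's other end. This point: centre of its black cover knob (24 mm across, 34 mm tall), 120 mm above the plate's top. It has a stick handle too, 80 mm up, roughly towards the robot.
Things that resemble listed ones, but are neither listed nor needed, are in the scene too. What is shaped like the part that bears pan_knob but pink is not meant.

How it is judged:
At the end, for the whole second after the job is handed in: The pan stands upright (within 6 degrees) on the hot plate, its axis within 15 mm of the centre of the ring that was empty (horizontal distance between pan_knob and free_mark below 0.015 m and height (world z) of pan_knob between 0.096 and 0.104 m and angle between pan_knob's own z axis and vertical below 0.1 rad); the robot touches nothing.
It fails at once if the pan is lifted more than 12 mm off the hot plate (height (world z) of pan_knob above 0.112 m).
It fails at once if the pan is tipped more than 14 degrees (angle between pan_knob's own z axis and vertical above 0.25 rad).
It fails at once if the tall pot is moved more than 20 mm or tipped (distance of tallpot_knob from where it was at the start of the episode above 0.02 m or angle between tallpot_knob's own z axis and vertical above 0.25 rad).
It also fails if it takes over 38 s, if anything falls off the work surface, if the arm or the gripper's body presses on something with over 40 N, if the wrist force passes 120 N, or if a joint passes its speed limit or range.

## Robot

A 7-joint arm with a two-finger parallel gripper is mounted at the origin on the work surface. World frame = base frame: x ahead of the robot, y to its left, z up, the work surface at z = 0. Lengths are in m, angles in rad, forces in N, time in s.
With the tool pointing down it reaches from about 0.4 to 0.85 m from the base axis. Payload 10.4 kg.
Tool frame: the origin (TCP) lies at the very end of the fingers, on their centre line; the grasp point (between the pads) lies 19 mm behind it; z points along the fingers, y is the direction in which the jaws open and shut (so a half turn about z gives the same grasp; the last joint's range is limited). The gripper opens to 87 mm and grips with 3 to 60 N. Pads are 19 mm wide; open, the fingers measure 117 mm over their backs; the gripper's body (75 mm by 190 mm) begins 51 mm behind the grasp point.
Start: joints at [-1.249, 0.332, -0.065, 1.46, 0.022, 1.35, -0.088], TCP at [0.211, 0.588, 0.223] pointing down, gripper open.
Joint ranges: [-2.6, 2.6], [-0.5, 2.12], [-1.47, 1.34], [0.16, 2.42], [-1.27, 4.41], [0.06, 2.06], [-2.6, 2.6]. Speed limits (rad/s): [2.22, 2.22, 2.79, 2.79, 3.14, 3.14, 3.14].

## Interface

Orientations are given as a unit quaternion [x, y, z, w].
In Python, from bench import r, eyes, job gives the robot as it stands. The module is installed in compiled form; this text tells all that it offers.
- The arm moves only by the tool play_rows, never from a script. Its argument "motion" is a list of rows, each a list of 7 numbers: the shift along the tool's x, y, z as a fraction of full scale, then the turn, a rotation vector about the tool's x, y, z as a fraction of full scale, then the opening in per cent of the stroke, from 0 (shut) to 100 (fully open). A call has 1 to 5 rows; each row is the pose to reach, as a shift and turn from the pose commanded when the call began, along the tool's axes at that moment; what a row does not reach only later rows make up. Full scale, the value 1, is 0.2 m for a shift and 90 degrees for a turn. A row lasts 1/8 s, in which the tool goes at most 62.5 mm and 10.7 degrees, less where a joint would pass 70% of its speed; a pose out of reach is approached as far as the arm can. A call with a number of a shift or a turn outside -1 to 1 is refused whole. A call with a gripper value outside its range is refused whole. The fingers move at their own pace and stop on an object; "squeeze" is the grip in N (left out, the last holds). Time passes only in rows, so rows that repeat a pose let the fingers close. It gives the time, the measured TCP pose, the force and the opening at its end, in the units of the state.
- r.read_state(): the state, without advancing time (a new reading comes with each control period).
- eyes.camera(name): name is "scene" or "top"; returns a dict with "image" (480x640x3 uint8, red, green, blue), "mtx" (3x3 intrinsics, pixels), "R" (3x3) and "t" (3): a world point X has camera coordinates R X + t. Camera axes: x right, y down, z forward; pixel columns grow to the right and rows downward; lengths in m; the calibration is good to about 2 mm. A picture is of the moment at which its call begins. There is no depth.
- job.close_job(): hands the job in, once; it reports no verdict.
Trained networks look in a picture, given as the dict that the camera call returned (one of the last four; its "shot" number tells which), for a name from the list of things; names that differ only in an ending like _2 or _b are one class to them, and where a whole thing is asked for, a point or a joint stands for the part that bears it (a point fixed in the world has none). Each returns a list of dicts, best first, with "p" (0 to 1); they miss things now and then, are a little off and sometimes report something else, mostly with a low value. They report only what shows in the picture. A call takes as long as a camera call. They do not tell look-alikes from the thing itself.
- eyes.regions_of(picture, label): "region" (480x640 bool, what is visible of it) and "xy" ([column, row] in pixels, amid what is visible of it).
- eyes.landmark_of(picture, label): "xy" ([column, row] in pixels: a listed point, or the origin of a listed thing).
The state is a dict: "time": time; "joint_positions": joint angles; "joint_vel": joint speeds; "joint_torque": joint torques, N m; "ee_pos": TCP position; "eef_rot": TCP orientation; "ft_force": force on the tool from outside, world axes, zero at the start; "torque": the same for the moment, N m; "width": finger opening in m.
Only numpy, scipy, OpenCV 4.12 (cv2) and the standard library are available. Lean on these libraries where they do the work, as an engineer would, in place of code of your own. Each camera call takes 0.05 s, during which the arm holds its last target. There are 200 camera calls.

## Working session

There is one attempt and no reset: what is moved stays moved. The work goes in short steps, Python scripts to look and compute and a tool call to move; the robot and the scene stay as the last step left them, time stands still between calls to the robot, and variables do not carry over. Pictures are saved under pics/ and viewed, about 8 in all and at most 12, crops included, and the job is handed in when it is done.

Besides the shell and the picture viewer there is one more tool, called after "Emit:" as a command line: name --pt "numbers of a row" for each row, then --argument value for the rest. play_rows: Moves the arm, as the interface text tells. Shift numbers are shares of 0.2 m and turn numbers shares of 90 degrees, none past 1 either way. Its arguments: {"type":"object","properties":{"motion":{"type":"array","items":{"type":"array","items":{"type":"number"}}},"squeeze":{"type":"number"}},"required":["motion"]}

```bash
mkdir -p pics
cat > h.py <<'E'
import numpy as np, cv2
from bench import r, eyes, job
def onplane(c,xy,z):
    K,R,t=c["mtx"],c["R"],c["t"]
    d=R.T@np.linalg.solve(K,[xy[0],xy[1],1.]); o=-R.T@t
    return o+d*(z-o[2])/d[2]
def proj(c,X):
    p=c["mtx"]@(c["R"]@np.array(X)+c["t"]); return p[:2]/p[2]
def tri(cs,xys):
    A=[];b=[]
    for c,xy in zip(cs,xys):
        d=c["R"].T@np.linalg.solve(c["mtx"],[xy[0],xy[1],1.]); d/=np.linalg.norm(d)
        P=np.eye(3)-np.outer(d,d); A.append(P); b.append(P@(-c["R"].T@c["t"]))
    return np.linalg.solve(sum(A),sum(b))
def save(c,n): cv2.imwrite("pics/"+n+".png",c["image"][:,:,::-1])
E
python3 - <<'E'
from h import *
np.set_printoptions(precision=4,suppress=True)
Z={"pan_knob":.1,"free_mark":.03,"tallpot_knob":.15}
for n in("scene","top"):
    c=eyes.camera(n); save(c,n+"0")
    print(n,"cam at",-c["R"].T@c["t"])
    for k,z in Z.items():
        for d in eyes.landmark_of(c,k)[:4]: print(k,round(d["p"],2),d["xy"],onplane(c,d["xy"],z))
s=r.read_state();print(s["time"],s["ee_pos"],s["eef_rot"],s["ft_force"],s["width"])
E
```

```text
scene cam at [ 1.3076 -0.0696  0.9428]
pan_knob 0.88 [412.0, 176.8] [0.1751 0.3122 0.1   ]
pan_knob 0.73 [258.6, 292.4] [ 0.5007 -0.0862  0.1   ]
free_mark 0.84 [340.6, 299.6] [0.4831 0.0807 0.03  ]
tallpot_knob 0.6 [169.5, 289.9] [ 0.5147 -0.248   0.15  ]
top cam at [0.2111 0.0695 0.9783]
pan_knob 0.93 [394.0, 178.9] [ 0.5012 -0.0858  0.1   ]
pan_knob 0.74 [172.6, 385.6] [0.1427 0.3132 0.1   ]
free_mark 0.58 [305.8, 197.8] [0.4894 0.0801 0.03  ]
tallpot_knob 0.9 [490.9, 153.0] [ 0.5285 -0.2523  0.15  ]
0.4 [0.2113 0.5882 0.2224] [ 0.1716  0.9852 -0.0001 -0.    ] [-0.1939  0.6476 -0.1016] 0.08700098800263899
```

```bash
cd pics; python3 -c "
import cv2,numpy as np
cv2.imwrite('both0.png',cv2.resize(np.hstack([cv2.imread('scene0.png'),cv2.imread('top0.png')]),(800,300),interpolation=3))"
```

```text
(no output)
```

View pics/top0.png

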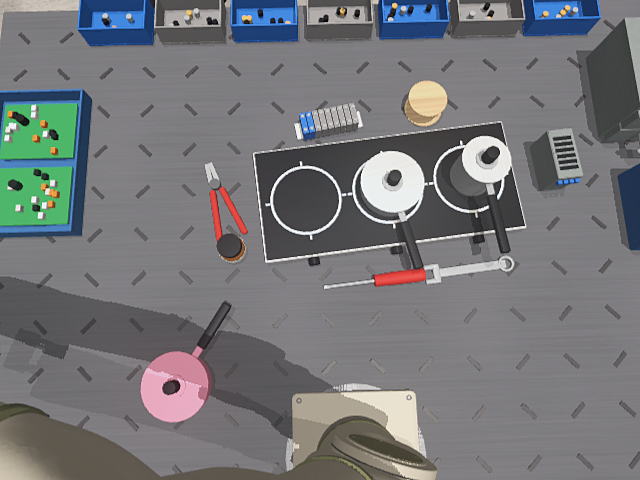

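View pics/scene0.png

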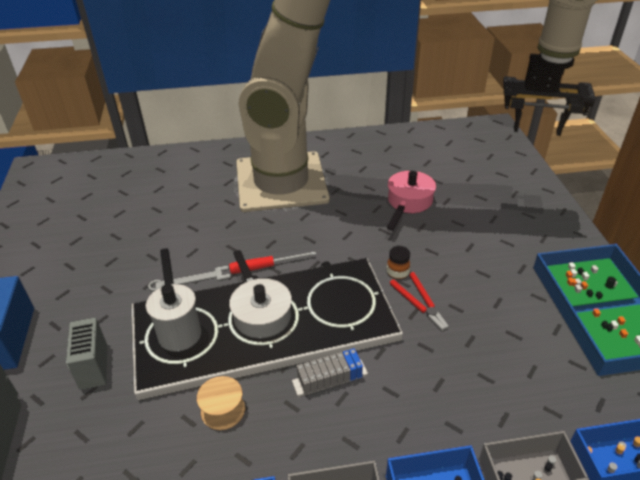

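The top view shows the steel pan at (394,179), a pink look-alike pan at (172,386) and the tall pot's knob at (490,155), which has the same black knob. The empty ring is at (306,200). In the scene view the steel pan is at (259,293), the pink one at (412,178), the tall pot at (169,290) and the ring at (341,300). I choose the steel low pan. Next: refine the ring and check the choice in a crop.

```bash
cat >> h.py <<'E'
from scipy.optimize import least_squares
def ring(c,guess):
    g=c["image"].min(2); v,u=np.nonzero(g>130)
    P=np.array([onplane(c,p,.03)[:2] for p in zip(u,v)])
    q=np.array(guess[:2])
    for tol in(.015,.008,.005):
        S=P[abs(np.hypot(*(P-q).T)-.071)<tol]
        f=least_squares(lambda x:np.hypot(S[:,0]-x[0],S[:,1]-x[1])-x[2],[*q,.071],loss="soft_l1",f_scale=.001); q=f.x[:2]
    return f.x,len(S)
E
python3 - <<'E'
from h import *
np.set_printoptions(precision=4,suppress=True)
cs=[eyes.camera(n) for n in("scene","top")]
for c in cs: print("ring",ring(c,[.488,.08]))
for k,x in(("pan_knob",[.5,-.086,.1]),("tallpot_knob",[.52,-.25,.15])):
    L=[min(eyes.landmark_of(c,k),key=lambda d:np.hypot(*(d["xy"]-proj(c,x))))["xy"] for c in cs]
    print(k,L,tri(cs,L))
for c,n in zip(cs,"st"):
    u,v=map(int,proj(c,[.49,-.09,.1])); cv2.imwrite(f"pics/c{n}.png",cv2.resize(c["image"][v-65:v+75,u-65:u+135,::-1],None,fx=2,fy=2,interpolation=2))
cv2.imwrite("pics/crop1.png",np.hstack([cv2.imread("pics/cs.png"),cv2.imread("pics/ct.png")]))
# handle direction of pan in top: dark handle tip
c=cs[1]
for uv in((400,213),(417,264)): print("handle",onplane(c,uv,.066))
for uv in((254,153),(502,122),(525,229),(266,261)): print("corner",onplane(c,uv,.03))
E
```

```text
ring (array([0.4846, 0.0811, 0.0691]), 442)
ring (array([0.4863, 0.0808, 0.069 ]), 625)
pan_knob [[257.5, 292.9], [392.8, 179.3]] [ 0.5008 -0.0861  0.0984]
tallpot_knob [[170.7, 292.6], [487.9, 156.6]] [ 0.5219 -0.2459  0.1499]
handle [ 0.4441 -0.0991  0.066 ]
handle [ 0.3452 -0.1245  0.066 ]
corner [0.5869 0.1834 0.03  ]
corner [ 0.6417 -0.3288  0.03  ]
corner [ 0.4144 -0.3496  0.03  ]
corner [0.3641 0.1601 0.03  ]
```

View pics/crop1.png

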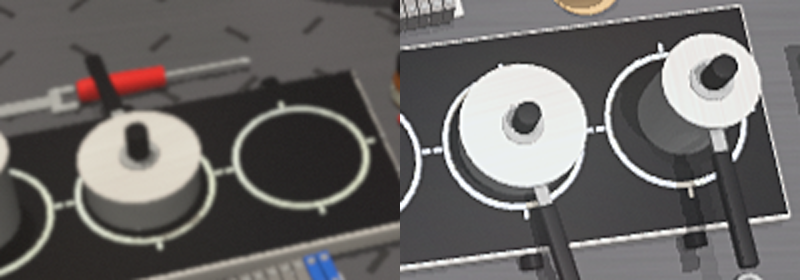

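The crop confirms it: the uncoloured steel, low wide pan with the black knob is on the middle ring, and the ring at the +y end is empty. Plan: grip the knob lightly, with the jaws along the row, and slide.

```bash
cat >> h.py <<'E'
from scipy.spatial.transform import Rotation as Ro
def plan(*targets,yaw=95):
    s=r.read_state(); R0=Ro.from_quat(s["eef_rot"]); R=R0.as_matrix(); np.set_printoptions(precision=4,suppress=True)
    a=np.radians(yaw); y=np.array([np.cos(a),np.sin(a),0]); z=np.array([0,0,-1.])
    G=Ro.from_matrix(np.c_[np.cross(y,z),y,z])
    print("t",s["time"],s["ee_pos"],"F",s["ft_force"],"w",s["width"],"turn",(R0.inv()*G).as_rotvec()/(np.pi/2))
    for T in targets: print(T,"->",R.T@(np.array(T)-s["ee_pos"])/.2)
E
python3 -c "
from h import *
plan((.33,.3,.223),(.5008,-.0861,.223))"
```

```text
t 0.7 [0.2112 0.5882 0.2226] F [ 0.4384 -0.3923  0.8286] w 0.08720256467709223 turn [ 0.     -0.     -0.2751]
(0.33, 0.3, 0.223) -> [-1.046  -1.1556 -0.0022]
(0.5008, -0.0861, 0.223) -> [-2.5023 -2.6837 -0.0024]
```

Emit:
play_rows --pt "-0.17 -0.18 0 0 0 0 100" --pt "-0.34 -0.36 0 0 0 0 100" --pt "-0.5 -0.54 0 0 0 0 100" --pt "-0.67 -0.72 0 0 0 0 100" --pt "-0.83 -0.9 0 0 0 0 100"

```text
time: 1.32
ee_pos: [0.3073, 0.3611, 0.2228]
eef_rot: [0.172, 0.985, 0.0, 0.0]
ft_force: [-0.1, -0.1, 0.8]
width: 0.0869
```

Emit:
play_rows --pt "-0.17 -0.18 0 0 0 0 100" --pt "-0.34 -0.36 0 0 0 0 100" --pt "-0.5 -0.54 0 0 0 0 100" --pt "-0.67 -0.72 0 0 0 0 100" --pt "-0.83 -0.9 0 0 0 0 100"

```text
time: 1.95
ee_pos: [0.4026, 0.1356, 0.2228]
eef_rot: [0.172, 0.985, 0.0, 0.0]
ft_force: [0.4, -0.5, 0.2]
width: 0.0869
```

Emit:
play_rows --pt "-0.17 -0.18 0 0 0 -0.07 100" --pt "-0.34 -0.36 0 0 0 -0.14 100" --pt "-0.5 -0.54 0 0 0 -0.21 100" --pt "-0.67 -0.72 0 0 0 -0.275 100" --pt "-0.83 -0.89 0 0 0 -0.275 100"

```text
time: 2.58
ee_pos: [0.4986, -0.088, 0.2229]
eef_rot: [-0.044, 0.999, 0.0, 0.001]
ft_force: [-0.1, -0.2, -0.0]
width: 0.0873
```

```bash
python3 -c "
from h import *
plan((.5008,-.0861,.15),(.5008,-.0861,.089))
print(r.read_state()['joint_positions'])"
```

```text
t 2.575 [ 0.4986 -0.088   0.2229] F [-0.1183 -0.2224 -0.0393] w 0.08729722933692961 turn [0.0002 0.0007 0.001 ]
(0.5008, -0.0861, 0.15) -> [-0.0112  0.0083  0.3645]
(0.5008, -0.0861, 0.089) -> [-0.0108  0.0082  0.6695]
[-0.5725  0.0562  0.6903  1.8007 -0.0377  1.2967  1.7867]
```

Emit:
play_rows --pt "-0.01 0.008 0.15 0 0 0 100" --pt "-0.01 0.008 0.3 0 0 0 100" --pt "-0.01 0.008 0.45 0 0 0 100" --pt "-0.01 0.008 0.57 0 0 0 100" --pt "-0.01 0.008 0.665 0 0 0 100"

```text
time: 3.2
ee_pos: [0.4997, -0.0846, 0.0886]
eef_rot: [-0.044, 0.999, 0.0, -0.0]
ft_force: [-0.3, 0.2, 1.4]
width: 0.087
```

```bash
python3 -c "
from h import *
plan((.5008,-.0861,.09))
c=eyes.camera('scene'); u,v=map(int,proj(c,[.5,-.09,.1])); 
cv2.imwrite('pics/s2.png',cv2.resize(c['image'][v-80:v+80,u-120:u+120,::-1],None,fx=3,fy=3,interpolation=2))"
```

```text
t 3.2 [ 0.4997 -0.0846  0.0886] F [-0.2977  0.1616  1.3788] w 0.08699667830017001 turn [ 0.0001 -0.0002  0.    ]
(0.5008, -0.0861, 0.09) -> [-0.0047 -0.0081 -0.0068]
```

View pics/s2.png

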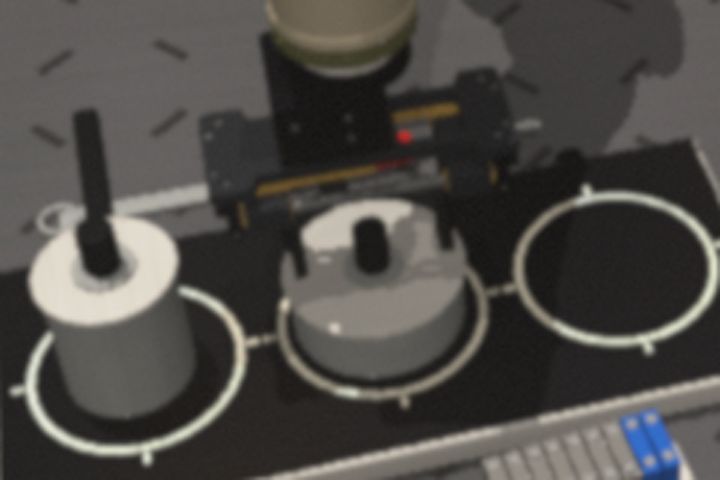

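The fingers straddle the pan knob: the knob is at crop (370,245), the tips at (300,275) and (447,247). Closing gently.

Emit:
play_rows --pt "-0.004 -0.008 -0.005 0 0 0 40" --pt "-0.004 -0.008 -0.005 0 0 0 15" --pt "-0.004 -0.008 -0.005 0 0 0 15" --pt "-0.004 -0.008 -0.005 0 0 0 15" --pt "-0.004 -0.008 -0.005 0 0 0 15" --squeeze 12

```text
time: 3.88
ee_pos: [0.501, -0.0861, 0.0907]
eef_rot: [-0.044, 0.999, 0.0, 0.0]
ft_force: [-0.3, 0.1, 0.7]
width: 0.045
```

```bash
python3 -c "
from h import *
s=r.read_state()['ee_pos']
plan((.4855,.081,s[2]))"
```

```text
t 3.875 [ 0.501  -0.0861  0.0907] F [-0.2529  0.1169  0.6717] w 0.04502540835149527 turn [ 0.0001  0.0002 -0.    ]
(0.4855, 0.081, np.float64(0.09068912328070397)) -> [0.0042 0.839  0.0002]
```

Still closing; wait more.

Emit:
play_rows --pt "0 0 0 0 0 0 10" --pt "0 0 0 0 0 0 10" --pt "0 0 0 0 0 0 10" --pt "0 0 0 0 0 0 10" --pt "0 0 0 0 0 0 10"

```text
time: 4.5
ee_pos: [0.5009, -0.0859, 0.0905]
eef_rot: [-0.044, 0.999, 0.0, -0.0]
ft_force: [0.8, 2.3, -0.1]
width: 0.0239
```

Emit:
play_rows --pt "0 0 0 0 0 0 10" --pt "0 0 0 0 0 0 10"

```text
time: 4.75
ee_pos: [0.5009, -0.0859, 0.0905]
eef_rot: [-0.044, 0.999, 0.0, 0.0]
ft_force: [-0.8, 1.9, 0.2]
width: 0.0234
```

Gripped at 24 mm. Slide 0.838 in total along tool y.

Emit:
play_rows --pt "0 0.03 0 0 0 0 10" --pt "0 0.08 0 0 0 0 10" --pt "0 0.14 0 0 0 0 10" --pt "0 0.2 0 0 0 0 10" --pt "0 0.26 0 0 0 0 10"

```text
time: 5.38
ee_pos: [0.4962, -0.0333, 0.0905]
eef_rot: [-0.044, 0.999, 0.0, -0.0]
ft_force: [0.4, -2.7, 0.7]
width: 0.0236
```

Emit:
play_rows --pt "0 0.06 0 0 0 0 10" --pt "0 0.12 0 0 0 0 10" --pt "0 0.18 0 0 0 0 10" --pt "0 0.24 0 0 0 0 10" --pt "0 0.3 0 0 0 0 10"

```text
time: 6.0
ee_pos: [0.491, 0.0262, 0.0905]
eef_rot: [-0.044, 0.999, 0.0, -0.0]
ft_force: [-0.7, -3.5, -0.7]
width: 0.0237
```

```bash
python3 -c "
from h import *
plan((.4855,.081,.0905))
c=eyes.camera('scene')
for d in eyes.landmark_of(c,'pan_knob'): print(d['xy'],onplane(c,d['xy'],.1))"
```

```text
t 6.0 [0.491  0.0262 0.0905] F [-0.6717 -3.5049 -0.6704] w 0.023677761024413435 turn [ 0.     -0.     -0.0001]
(0.4855, 0.081, 0.0905) -> [0.0036 0.2754 0.0001]
[315.5, 284.2] [0.4972 0.0272 0.1   ]
[411.6, 178.0] [0.1798 0.3099 0.1   ]
```

Emit:
play_rows --pt "0.002 0.06 0 0 0 0 10" --pt "0.003 0.12 0 0 0 0 10" --pt "0.004 0.18 0 0 0 0 10" --pt "0.004 0.235 0 0 0 0 10" --pt "0.004 0.275 0 0 0 0 10"

```text
time: 6.72
ee_pos: [0.4854, 0.0809, 0.0905]
eef_rot: [-0.044, 0.999, 0.0, -0.0]
ft_force: [0.6, -3.4, 0.7]
width: 0.0239
```

Emit:
play_rows --pt "0 0 0 0 0 0 10" --pt "0 0 0 0 0 0 10"

```text
time: 6.98
ee_pos: [0.4854, 0.081, 0.0905]
eef_rot: [-0.044, 0.999, 0.001, -0.0]
ft_force: [-0.5, 2.6, -1.1]
width: 0.0238
```

```bash
python3 -c "
from h import *
plan((.4855,.081,.0905))
cs=[eyes.camera(n) for n in('scene','top')]
for c in cs:
  for d in eyes.landmark_of(c,'pan_knob'): print(d['xy'],onplane(c,d['xy'],.1))
c=cs[0]; u,v=map(int,proj(c,[.49,.05,.08])); 
cv2.imwrite('pics/s3.png',cv2.resize(c['image'][v-80:v+80,u-120:u+120,::-1],None,fx=3,fy=3,interpolation=2))"
```

```text
t 6.975 [0.4854 0.081  0.0905] F [-0.537   2.6306 -1.073 ] w 0.023790356347224748 turn [0.0007 0.     0.0004]
(0.4855, 0.081, 0.0905) -> [-0.0004  0.0002  0.0001]
[341.0, 275.8] [0.4825 0.0813 0.1   ]
[412.7, 179.6] [0.1867 0.3108 0.1   ]
[170.5, 386.3] [0.1417 0.3167 0.1   ]
```

View pics/s3.png

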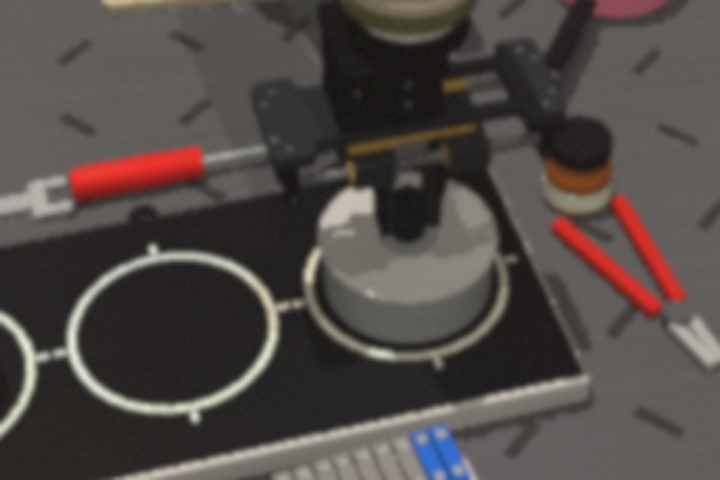

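The pan sits in the end ring with its knob still gripped at crop (408,215). Release it slowly, then retreat straight up.

Emit:
play_rows --pt "0 0 0 0 0 0 60" --pt "0 0 0 0 0 0 80" --pt "0 0 0 0 0 0 80" --pt "0 0 0 0 0 0 80" --pt "0 0 0 0 0 0 80"

```text
time: 7.8
ee_pos: [0.4855, 0.0801, 0.0905]
eef_rot: [-0.044, 0.999, 0.0, 0.0]
ft_force: [1.0, -0.1, 0.1]
width: 0.0648
```

Emit:
play_rows --pt "0 0 0 0 0 0 80" --pt "0 0 -0.1 0 0 0 80" --pt "0 0 -0.3 0 0 0 80" --pt "0 0 -0.5 0 0 0 80" --pt "0 0 -0.7 0 0 0 80"

```text
time: 8.43
ee_pos: [0.4854, 0.08, 0.2319]
eef_rot: [-0.044, 0.999, 0.0, 0.0]
ft_force: [1.4, 0.7, -0.1]
width: 0.0698
```

Emit:
play_rows --pt "0 0.2 -0.1 0 0 0 80" --pt "0 0.45 -0.1 0 0 0 80" --pt "0 0.7 -0.1 0 0 0 80" --pt "0 0.95 -0.1 0 0 0 80" --pt "0 0.95 -0.1 0 0 0 80"

```text
time: 9.05
ee_pos: [0.4674, 0.2736, 0.2498]
eef_rot: [-0.047, 0.999, -0.0, -0.001]
ft_force: [-0.6, 0.2, -0.2]
width: 0.0699
```

```bash
python3 -c "
from h import *
plan()
cs=[eyes.camera(n) for n in('scene','top')]
for k in('pan_knob','tallpot_knob'):
  x=dict(pan_knob=[.4855,.081,.1],tallpot_knob=[.522,-.246,.15])[k]
  L=[min(eyes.landmark_of(c,k),key=lambda d:np.hypot(*(d['xy']-proj(c,x))))['xy'] for c in cs]; print(k,L,tri(cs,L))
c=cs[1]; u,v=map(int,proj(c,[.49,0,.05]))
cv2.imwrite('pics/t4.png',cv2.resize(c['image'][v-110:v+110,u-150:u+150,::-1],None,fx=2.6,fy=2.6,interpolation=2))"
```

```text
t 9.05 [0.4674 0.2736 0.2498] F [-0.5536  0.1999 -0.1671] w 0.06988332057625872 turn [-0.     -0.0007  0.0041]
pan_knob [[411.0, 175.6], [302.2, 191.0]] [0.4383 0.1488 0.3052]
tallpot_knob [[166.1, 295.0], [489.0, 151.6]] [ 0.5303 -0.2507  0.1525]
```

View pics/t4.png

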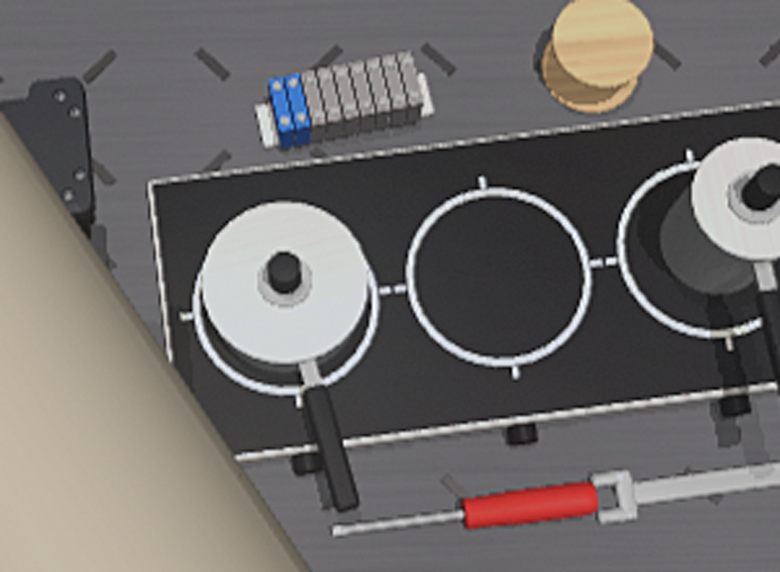

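The pan stands free in the end ring, with its knob at crop (285,271). The scene detector picked the pink pan this time, so that triangulation is invalid. I'll recheck by single view and an independent fit of the lid.

```bash
python3 -c "
from h import *
np.set_printoptions(precision=4,suppress=True)
for n in('scene','top'):
  c=eyes.camera(n)
  for d in eyes.landmark_of(c,'pan_knob'): print(n,'knob',d['p'],d['xy'],onplane(c,d['xy'],.1))
  # darkest blob near the expected knob
  u,v=np.round(proj(c,[.4855,.081,.1])).astype(int); w=16
  m=(c['image'][v-w:v+w,u-w:u+w].max(2)<70).astype(np.uint8); k,l,st,ce=cv2.connectedComponentsWithStats(m)
  for i in range(1,k):
    if st[i,4]>30: print(n,'blob',st[i],onplane(c,ce[i]+[u-w,v-w],.1))
c_=eyes.camera('top'); m=cv2.inRange(c_['image'],(185,185,185),(255,255,255)); m=cv2.morphologyEx(m,cv2.MORPH_OPEN,np.ones((5,5),np.uint8))
k,l,st,ce=cv2.connectedComponentsWithStats(m); u,v=proj(c_,[.4855,.081,.08])
i=min(range(1,k),key=lambda i:np.hypot(*(ce[i]-[u,v])))
h=cv2.convexHull(cv2.findContours((l==i).astype(np.uint8),0,1)[0][0])
e=cv2.fitEllipse(h); print('lid',e,onplane(c_,e[0],.08))
"
```

```text
scene knob 0.91 [411.4, 176.4] [0.1732 0.3112 0.1   ]
scene knob 0.84 [340.2, 276.7] [0.4847 0.0792 0.1   ]
scene blob [20  0 12  5 35] [0.4479 0.1105 0.1   ]
scene blob [ 12   9  10  17 143] [0.4897 0.0804 0.1   ]
top knob 0.88 [301.3, 190.3] [0.4835 0.0874 0.1   ]
top knob 0.65 [172.0, 384.4] [0.1447 0.3143 0.1   ]
top blob [ 10   7  13  16 158] [0.4888 0.0807 0.1   ]
lid ((305.12261962890625, 190.9761505126953), (61.01142120361328, 63.697452545166016), 88.67098999023438) [0.4882 0.0806 0.08  ]
```

```bash
python3 -c "
from bench import job
job.close_job()"
```

```text
the job is handed in; nothing more can be done
```

I slid the steel pan from the middle ring to the empty ring at the +y end, held by its knob at constant height. I then let go, backed straight up and away, and handed in the job at about 9.5 s of the 38 s. No verdict was reported.

**Pan position:** The last measurements put the pan's axis within about 3 mm of the ring centre at (0.4855, 0.081):

| Check | x, y (m) |
|---|---|
| Lid fit, top camera | 0.488, 0.081 |
| Knob blob, scene camera | 0.490, 0.080 |
| Knob blob, top camera | 0.489, 0.081 |
| Detector, scene camera | 0.485, 0.079 |
| Detector, top camera | 0.4835, 0.087 |

The two blob figures run up to about 4 mm off. The top-camera detector disagrees most, at about 7 mm, still inside the 15 mm limit.

**Failed check:** One triangulation of the pan was invalid. The detector missed the steel pan in the scene view, so the script fell back on the pink look-alike; I redid the check with the measurements above.

**Tall pot:** Its re-detected position differed by about 10 mm from the first triangulated one. I put this down to detector noise, because the first top-view readings scattered by a similar amount. The arm stayed clear of the pot, and it still stands in its ring in the last picture.

**Pan upright:** I didn't measure tilt directly. The tool height held at 0.0905 m during the slide, the wrist force stayed under 4 N, and the pan looks flat in the last picture.

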